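# Clip the check weight onto a printed drone arm in the bend-test jig

### The arm

A 6-joint arm with a two-finger parallel gripper is mounted at the origin on the work surface. World frame = base frame: x ahead of the robot, y to its left, z up, the work surface at z = 0. Lengths are in m, angles in rad, forces in N, time in s.
With the tool pointing down it reaches from about 0.25 to 0.775 m from the base axis. Payload 4 kg.
Tool frame: the origin (TCP) lies midway between the tips of the shut fingers; the grasp point (between the pads) lies 19 mm behind it (robot.pinch_z is the distance from the TCP to the grasp point, in m); x points along the fingers, y is the direction in which the jaws open and shut, and the axes are right-handed (so a half turn about x gives the same grasp; the last joint's range is limited). The gripper opens to 94 mm and grips with 3 to 60 N. Pads are 16 mm wide; open, the fingers measure 119 mm over their backs; the gripper's body (75 mm by 177 mm) begins 78 mm behind the grasp point.
Start: joints at [-1.305, 0.087, 1.371, -0, 1.684, -0.103], TCP at [0.198, -0.513, 0.206] pointing down, gripper open.
Joint ranges: [-3.1, 3.1], [-0.76, 2.03], [0.27, 2.55], [-1.08, 4.22], [0.17, 2.65], [-2.57, 2.57]. Speed limits (rad/s): [2.79, 2.79, 3.14, 3.14, 3.14, 3.14].

### API

Orientations are given as [roll, pitch, yaw] about the fixed x, y, z axes, in that order (R = Rz(yaw) Ry(pitch) Rx(roll)).
In Python, from bench import robot, imaging gives the robot as it stands. The module is installed in compiled form; this text tells all that it offers.
- The arm moves only by the tool drive_tool, never from a script. Its argument "commands" is a list that holds one entry, the list of rows, each a list of 4 numbers: the shift along the tool's x, y, z as a fraction of full scale, then the turn about the tool's x as a fraction of full scale. A call has 1 to 20 rows; each row shifts and turns the commanded pose from where the row before left it, along the tool's axes as they then stand; what a row does not reach is not made up. Full scale, the value 1, is 0.25 m for a shift and 360 degrees for a turn. A row lasts 1/10 s, in which the tool goes at most 50 mm and 8.59 degrees, less where a joint would pass 70% of its speed; a pose out of reach is approached as far as the arm can. A call with a number of a shift or a turn outside -1 to 1 is refused whole. A call with a gripper value outside its range is refused whole. "grip" is the opening, from 0 (shut) to 1 (fully open), set as the call begins (left out, the last holds). The fingers move at their own pace and stop on an object; the grip force is fixed at half the most. Time passes only in rows, so rows that do not move let the fingers close. It gives the time, the measured TCP pose, the force and the opening at its end, in the units of the state.
- robot.get_obs(): the state, without advancing time (a new reading comes with each control period).
- imaging.snapshot(name): name is "scene" or "top" or "wrist"; returns a dict with "pixels" (384x512x3 uint8, red, green, blue), "z_map" (384x512 float32, m along the optical axis (not along the pixel's ray), 0 where there is no reading), "mtx" (3x3 intrinsics, pixels), "extrinsics" (4x4, takes a point from world to camera coordinates). Camera axes: x right, y up, looking along -z (the intrinsics and any distortion apply to the point x, -y, -z); pixel columns grow to the right and rows downward; lengths in m; the calibration is good to about 2 mm. A picture is of the moment at which its call begins.
- robot.close_job(): hands the job in, once; it reports no verdict.
The state is a dict: "time": time; "joint_positions": joint angles; "qvel": joint speeds; "joint_torque": joint torques, N m; "tool_pos": TCP position; "ee_rot": TCP orientation; "wrist_force": force on the tool from outside, world axes, zero at the start; "wrist_torque": the same for the moment, N m; "width": finger opening in m.
Only numpy, scipy, OpenCV 4.12 (cv2) and the standard library are available. Lean on these libraries where they do the work, as an engineer would, in place of code of your own. Each camera call takes 0.05 s, during which the arm holds its last target.

### The job

Load the green printed drone arm for its bend test: take the check weight by the spine of its blue snap hook, push the hook's gate onto the ring at the arm's tip until the ring is inside and the gate has flicked shut. To prove that it holds, tug the hook straight out, away from the clamp, so that the ring bears on the gate side from inside, and keep up a pull of more than 5 N for a moment; then lower it gently until the ring carries the weight, and leave it hanging still. Never put more than 12 N on the arm, do not tip the weight over, and leave everything else on the bench where it is.

Things in the scene. Friction and masses are not known exactly. Their poses are not given: they have to be found in the camera images.
- hook: Check weight with captive blue snap hook, rigid, 0.35 kg, standing upright. Origin: centre of its underside; z up; its gate side faces +x; the hook lies in its x-z plane. Steel disc 50 mm wide, 20 high; clevis to z 43; pear-shaped hook z 24 to 140, 63 mm wide, of 10 mm bar. Clear inside from spine (x -20) to shut gate (x 23). Mass varies by a tenth.
- gate (a joint): Sprung gate of the hook, a straight 8 mm steel bar on its +x side, from the hinge (hook x 27, z 50) up 51 mm to the nose. Value: rad swung in towards the spine; 0 shut, hard stop 0.75; never outwards. Pushing it in 38 mm above the hinge takes 2.5 N (at 0) to 5 N (at 0.6). Flicks shut when freed.
- hook_grip (a point): Middle of the hook's spine, where to grip it: hook x -26, z 92; axes as hook. The spine is a flat-sided upright bar, 11 mm (x) by 10 mm (y), z 56 to 114. Grip across the 10 mm (along hook y), fingers within 10 mm of the spine's middle along hook x, so that they stay clear of the ring.
- hook_nose (a point): Lowest point of the hook's rounded nose, 10 mm thick, where the bow ends above the gate: hook x 27, z 101. A bar pushed in level 13 mm below it swings the gate but stays caught on it (more level push only hits the gate's stop). With the bar's centre at hook x 10 to 16, behind the nose, lowering the hook 15 to 20 mm slides the bar up past the gate's tip; the gate flicks shut under it.
- hook_seat (a point): Where the centre of a hanging ring's bar comes to rest, at the top inside the bow: hook x 0, z 126; axes as hook. The bow is a half circle about (x 0, z 109), inner radius 21 mm. A tug outwards is best made with the bar lower in the bow (z about 106).
- ring_bar (a point): Where the hook goes: centre of the outermost bar of the level ring at the free tip of the green printed arm. Bar 8 mm round; ring 44 mm over all, 27 mm hole, its centre 17.4 mm along +x. Axes: x level from the tip along the arm to its clamp (150 mm off), y along the bar, z up. Springy up and down (1.5 N per mm), stiff along the arm. Spoilt by more than 12 N. Free air below it.
- sample: The green printed drone arm itself, with its ring; origin where it leaves the clamp, axes as ring_bar.
- jig: The bend-test jig, fixed: aluminium base plate 180 x 140 x 12 mm, 40 mm column 277 mm high, clamp, and a white scale that stands 40 mm behind the ring bar and 62 mm to its +y side, top 197 mm above the bench. Origin: centre of the plate's underside; the arm points along its -x.
- frame_green: Bystander: lime green printed quad-rotor frame, X shape, 112 mm across, 9 mm thick, lying flat; origin at its middle, underside.
- frame_red: Bystander: red printed quad-rotor frame, same shape; origin at its middle, underside.
- frame_white: Bystander: white printed quad-rotor frame, same shape; origin at its middle, underside.
- brass_weight: Bystander: plain brass knob weight, 26 mm wide, 40 mm tall, no hook; not to be used; origin at its middle, underside.
- spare_print: Bystander: orange printed spare drone arm, 180 mm long, lying flat; origin at its ring's centre; not to be used.
- caliper: Bystander: steel caliper with a black slider, 200 mm long, lying flat; origin at its middle, underside.
- motor: Bystander: small dark drone motor, 28 mm wide, 33 mm tall; origin at its middle, underside.
- screwdriver: Bystander: red screwdriver, 170 mm long, lying flat; origin at its middle, underside.
There are look-alikes about, which are no part of the job. Of the things like the hook, leave any that is pink or yellow; of the rest the smaller one is meant.

How it is judged:
By the outcome, as a careful person would: the job done as asked, in the order asked, and still so for the second after the job is handed in, with the robot touching nothing.
It also fails if it takes over 72 s, if anything falls off the work surface, if the arm or the gripper's body presses on something with over 40 N, if the wrist force passes 120 N, or if a joint passes its speed limit or range.

## Working session

There is one attempt and no reset: what is moved stays moved. The work goes in short steps, Python scripts to look and compute and a tool call to move; the robot and the scene stay as the last step left them, time stands still between calls to the robot, and variables do not carry over. Pictures are saved under pics/ and viewed, and the job is handed in when it is done.

Besides the shell and the picture viewer there is one more tool, called after ">>>" by a JSON object that holds its "name" and its "arguments", one argument or row to a line. drive_tool: Moves the arm, as the interface text tells. Shift numbers are shares of 0.25 m and turn numbers shares of 360 degrees, none past 1 either way. Its arguments: {"type":"object","properties":{"commands":{"type":"array","items":{"type":"array","items":{"type":"array","items":{"type":"number","minimum":-1,"maximum":1}}}},"grip":{"type":"number"}},"required":["commands"]}

```bash
mkdir -p pics; ls
python3 - <<'E'
from bench import robot, imaging
import numpy as np, cv2
print(robot.get_obs())
print([a for a in dir(robot) if a[0]!='_'])
for n in ["scene","top","wrist"]:
    s=imaging.snapshot(n)
    np.savez(f'{n}0.npz',**s)
    cv2.imwrite(f'pics/{n}0.png',s['pixels'][:,:,::-1])
    print(n,s['mtx'].round(1).tolist(),s['extrinsics'].round(3).tolist(),(s['z_map']>0).mean())
E
```

```text
pics
{'time': 0.0, 'joint_positions': array([-1.30510695e+00,  8.79440997e-02,  1.37226694e+00,  3.93133075e-06,
        1.68359276e+00, -1.03136676e-01]), 'qvel': array([-1.61113537e-03, -1.84922702e-04,  7.84730712e-04, -1.35310167e-03,
       -8.55431668e-05,  7.67147685e-04]), 'joint_torque': array([ 2.26751348e-03, -3.40179420e+01, -3.02427793e+01,  7.20414030e-02,
        3.29855410e-02, -1.77439365e-04]), 'tool_pos': array([ 0.19811782, -0.51248247,  0.20430371]), 'ee_rot': array([-1.67570011,  1.56858518,  1.83471903]), 'wrist_force': array([-0.40642329, -0.18723739,  0.25412561]), 'wrist_torque': array([-0.03296594, -0.05420146,  0.01358145]), 'width': 0.09381622227159932}
['IKError', 'close_job', 'get_obs', 'pinch_z']
scene [[440.3, 0.0, 264.5], [0.0, 440.3, 194.9], [0.0, 0.0, 1.0]] [[-0.823, 0.568, -0.013, 0.485], [-0.354, -0.494, 0.794, 0.106], [0.444, 0.658, 0.608, -1.536], [0.0, 0.0, 0.0, 1.0]] 0.9917500813802084
top [[421.7, 0.0, 256.9], [0.0, 421.7, 186.0], [0.0, 0.0, 1.0]] [[-0.017, -1.0, -0.013, 0.015], [0.986, -0.019, 0.163, -0.612], [-0.164, -0.01, 0.986, -1.222], [0.0, 0.0, 0.0, 1.0]] 0.9961802164713541
wrist [[304.9, 0.0, 257.2], [0.0, 304.9, 190.5], [0.0, 0.0, 1.0]] [[0.361, -0.933, -0.002, -0.55], [0.897, 0.347, -0.274, 0.029], [0.256, 0.097, 0.962, -0.392], [0.0, 0.0, 0.0, 1.0]] 0.9959513346354166
```

View pics/scene0.png

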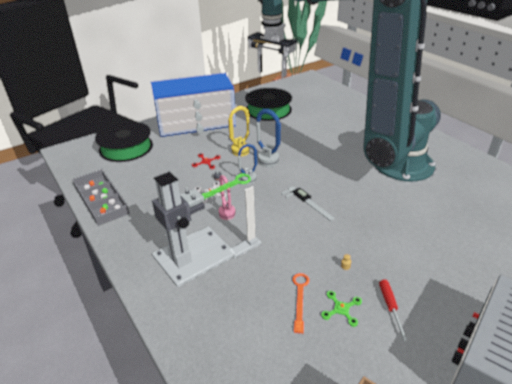

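View pics/top0.png

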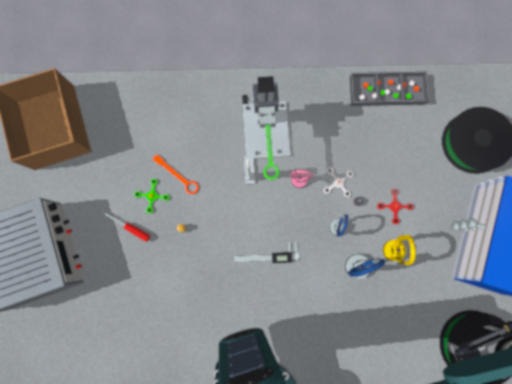

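View pics/wrist0.png

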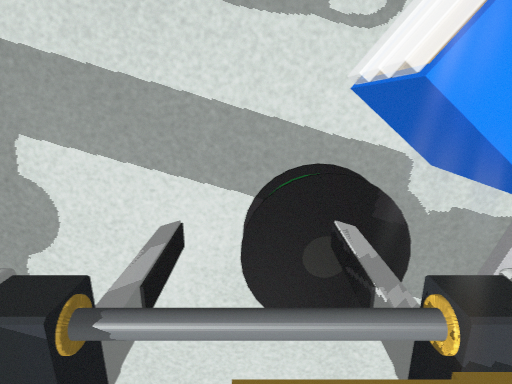

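```bash
cat > h.py <<'E'
import numpy as np, cv2
def load(n): 
    d=np.load(n); return {k:d[k] for k in d.files}
def world(s):
    z=s['z_map']; K=s['mtx']; E=s['extrinsics']
    v,u=np.mgrid[0:z.shape[0],0:z.shape[1]]
    x=(u-K[0,2])/K[0,0]*z; y=(v-K[1,2])/K[1,1]*z
    c=np.stack([x,-y,-z],-1)
    return (c-E[:3,3])@E[:3,:3]
def proj(s,p):
    p=np.atleast_2d(p); c=p@s['extrinsics'][:3,:3].T+s['extrinsics'][:3,3]
    q=np.stack([c[:,0],-c[:,1],-c[:,2]],1)@s['mtx'].T
    return q[:,:2]/q[:,2:]
def crop(s,u0,v0,u1,v1,f,name,marks=()):
    im=s['pixels'][v0:v1,u0:u1,::-1]
    im=cv2.resize(im,None,fx=f,fy=f,interpolation=cv2.INTER_CUBIC)
    for (u,v) in marks: cv2.circle(im,(int((u-u0+.5)*f),int((v-v0+.5)*f)),3,(0,0,255),1)
    cv2.imwrite(name,im)
E
python3 - <<'E'
from h import *
s=load('top0.npz'); W=world(s)
crop(s,235,70,420,290,2.7,'pics/topc.png')
c=load('scene0.npz'); Wc=world(c)
crop(c,130,90,300,280,3.1,'pics/scenec.png')
for n,S,w,box in (('top',s,W,(320,205,355,245)),('scene',c,Wc,(225,135,290,180))):
    hsv=cv2.cvtColor(S['pixels'],cv2.COLOR_RGB2HSV)
    m=((hsv[...,0]>100)&(hsv[...,0]<125)&(hsv[...,1]>110))
    k,l,st,ce=cv2.connectedComponentsWithStats(m.astype(np.uint8))
    for i in range(1,k):
        if st[i,4]>15:
            p=w[(l==i)]; print(n,st[i],ce[i].round(0),p.min(0).round(3),p.max(0).round(3),np.median(p,0).round(3))
    g=((hsv[...,0]>45)&(hsv[...,0]<70)&(hsv[...,1]>120))
    k,l,st,ce=cv2.connectedComponentsWithStats(g.astype(np.uint8))
    for i in range(1,k):
        if st[i,4]>40:
            p=w[(l==i)]; print('green',n,st[i],ce[i].round(0),p.min(0).round(3),p.max(0).round(3),np.median(p,0).round(3))
E
```

```text
top [ 456  176   56  120 2345] [499. 248.] [ 0.284 -0.788  0.001] [ 0.637 -0.01   1.306] [ 0.399 -0.643  0.17 ]
top [338 216  10  19  57] [343. 227.] [ 0.46  -0.244  0.035] [ 0.509 -0.225  0.142] [ 0.476 -0.236  0.135]
top [349 260  35  16 262] [366. 268.] [ 0.348 -0.34   0.001] [ 0.404 -0.01   1.306] [ 0.366 -0.287  0.183]
green top [264 125  15  54 203] [270. 158.] [ 0.404 -0.056 -0.006] [ 0.76  -0.01   1.306] [ 0.652 -0.033  0.185]
green top [446 131  23  38 190] [453. 152.] [ 0.659 -0.653  0.001] [ 0.783 -0.582  0.064] [ 0.706 -0.601  0.022]
green top [135 179  35  34 274] [152. 196.] [ 0.404 -0.01  -0.008] [0.649 0.386 1.306] [0.595 0.332 0.007]
green top [443 316  21  35  97] [450. 331.] [ 0.127 -0.596 -0.001] [ 0.22  -0.457  0.211] [ 0.18  -0.545  0.016]
scene [341  48  10  12  79] [345.  54.] [-0.389 -0.747  0.079] [-0.368 -0.692  0.129] [-0.378 -0.715  0.104]
scene [353  53  10  12  86] [357.  59.] [-0.39  -0.666  0.079] [-0.369 -0.607  0.127] [-0.38  -0.637  0.104]
scene [ 152   74   81   25 1266] [191.  85.] [ 0.293 -0.799  0.158] [1.119 0.787 0.856] [ 0.459 -0.681  0.171]
scene [257 108  24  45 238] [272. 124.] [ 0.157 -0.548  0.007] [1.119 0.787 0.856] [ 0.364 -0.261  0.162]
scene [246 145  11  25  58] [254. 154.] [ 0.461 -0.236  0.044] [ 0.494 -0.222  0.138] [ 0.469 -0.229  0.098]
green scene [249 105  12  12  72] [253. 110.] [ 0.213 -0.644  0.005] [ 0.232 -0.575  0.051] [ 0.226 -0.606  0.033]
green scene [273 104  17  14 129] [282. 110.] [ 0.058 -0.584  0.004] [ 0.173 -0.522  0.059] [ 0.131 -0.538  0.028]
green scene [101 138  49  22 523] [127. 151.] [ 0.661 -0.7    0.001] [ 0.838 -0.583  0.057] [ 0.772 -0.605  0.025]
green scene [203 174  47  24 192] [226. 186.] [ 0.617 -0.054  0.178] [1.119 0.787 0.856] [ 0.685 -0.028  0.185]
green scene [322 292  39  34 352] [341. 309.] [0.55  0.282 0.002] [1.119 0.787 0.856] [0.603 0.338 0.009]
```

View pics/topc.png

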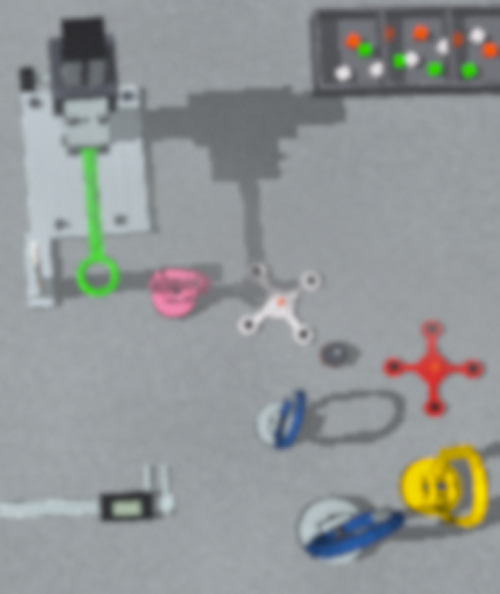

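View pics/scenec.png

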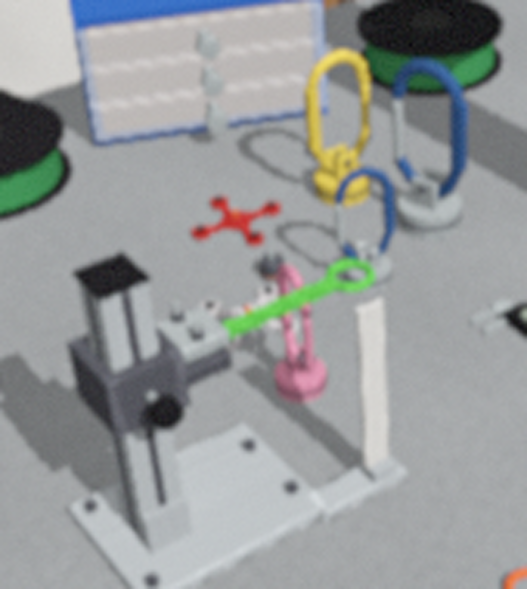

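```bash
cat >> h.py <<'E'
from scipy.spatial.transform import Rotation as Ro
def toolR(o): return Ro.from_euler('xyz',o['ee_rot']).as_matrix()
def snap(name,tag):
    from bench import imaging
    s=imaging.snapshot(name); np.savez(f'{tag}.npz',**s)
    cv2.imwrite(f'pics/{tag}.png',s['pixels'][:,:,::-1]); return s
E
python3 - <<'E'
from h import *
from bench import robot
o=robot.get_obs(); R=toolR(o); print(R.round(3), robot.pinch_z)
s=load('wrist0.npz'); E=s['extrinsics']; c=-E[:3,:3].T@E[:3,3]
print('cam world',c.round(3),'in tool',(R.T@(c-o['tool_pos'])).round(3)); print('look in tool',(R.T@(-E[2,:3])).round(3))
t=load('top0.npz'); W=world(t)
hsv=cv2.cvtColor(t['pixels'],cv2.COLOR_RGB2HSV)
m=((hsv[...,0]>100)&(hsv[...,0]<125)&(hsv[...,1]>110)); m[:, :330]=0; m[:,352:]=0;m[:210]=0; m[245:]=0
for v,u in np.argwhere(m): print((u,v),W[v,u].round(3),end=' ')
E
```

```text
[[-0.     0.36  -0.933]
 [ 0.002 -0.933 -0.36 ]
 [-1.    -0.002 -0.   ]] 0.0188
cam world [ 0.273 -0.484  0.384] in tool [-0.179  0.    -0.08 ]
look in tool [0.962 0.    0.274]
(np.int64(346), np.int64(216)) [ 0.509 -0.244  0.129] (np.int64(346), np.int64(217)) [ 0.506 -0.243  0.133] (np.int64(345), np.int64(218)) [ 0.503 -0.24   0.135] (np.int64(346), np.int64(218)) [ 0.503 -0.243  0.133] (np.int64(341), np.int64(219)) [ 0.508 -0.245  0.051] (np.int64(345), np.int64(219)) [ 0.501 -0.24   0.132] (np.int64(346), np.int64(219)) [ 0.5   -0.242  0.137] (np.int64(340), np.int64(220)) [ 0.505 -0.242  0.049] (np.int64(341), np.int64(220)) [ 0.505 -0.245  0.05 ] (np.int64(345), np.int64(220)) [ 0.498 -0.24   0.135] (np.int64(346), np.int64(220)) [ 0.498 -0.242  0.137] (np.int64(340), np.int64(221)) [ 0.502 -0.242  0.047] (np.int64(341), np.int64(221)) [ 0.502 -0.245  0.046] (np.int64(345), np.int64(221)) [ 0.495 -0.239  0.137] (np.int64(346), np.int64(221)) [ 0.495 -0.242  0.136] (np.int64(347), np.int64(221)) [ 0.495 -0.244  0.141] (np.int64(340), np.int64(222)) [ 0.499 -0.242  0.044] (np.i
[... 1886 characters left out ...]
np.int64(340), np.int64(232)) [ 0.466 -0.227  0.118] (np.int64(341), np.int64(232)) [ 0.465 -0.229  0.127] (np.int64(342), np.int64(232)) [ 0.465 -0.231  0.128] (np.int64(343), np.int64(232)) [ 0.465 -0.233  0.132] (np.int64(338), np.int64(233)) [ 0.465 -0.226  0.092] (np.int64(339), np.int64(233)) [ 0.464 -0.226  0.111] (np.int64(340), np.int64(233)) [ 0.463 -0.226  0.123] (np.int64(341), np.int64(233)) [ 0.463 -0.228  0.127] (np.int64(342), np.int64(233)) [ 0.463 -0.232  0.125] (np.int64(338), np.int64(234)) [ 0.461 -0.225  0.097] (np.int64(339), np.int64(234)) [ 0.461 -0.225  0.115] (np.int64(340), np.int64(234)) [ 0.46  -0.227  0.121] (np.int64(341), np.int64(234)) [ 0.46  -0.229  0.124]
```

>>> {"name": "drive_tool", "arguments": {
  "commands": [
    [[-0.15,0,0,0],[-0.15,0,0,0],[-0.15,0,0,0],[-0.15,0,0,0],[0,-0.056,-0.116,0.01],[0,-0.056,-0.116,0.01],[0,-0.056,-0.116,0],[0,-0.056,-0.116,0],[0,-0.056,-0.116,0],[0,-0.056,-0.116,0],[0,-0.056,-0.116,0],[0,-0.056,-0.116,0],[0,-0.056,-0.116,0],[0,-0.056,-0.116,0]]
  ],
  "grip": 1
}}

```text
time: 1.55
tool_pos: [0.4427, -0.3018, 0.3551]
ee_rot: [-0.81, 1.57, 2.575]
wrist_force: [0.6, -0.4, -0.2]
width: 0.0939
```

Run:
```python
from h import *
from bench import robot
o=robot.get_obs(); R=toolR(o); print(o['time'],o['tool_pos'],R.round(3),o['joint_positions'])
s=load('top0.npz'); W=world(s)
hsv=cv2.cvtColor(s['pixels'],cv2.COLOR_RGB2HSV)
# pink
m=((hsv[...,0]>150)&(hsv[...,0]<178)&(hsv[...,1]>60)); m[:,:285]=0;m[:,325:]=0
p=W[m]; print('pink',p.min(0),p.max(0),np.percentile(p,[5,50,95],axis=0))
# green arm
g=((hsv[...,0]>45)&(hsv[...,0]<70)&(hsv[...,1]>90)); g[:, :255]=0; g[:,285:]=0; g[:100]=0;g[190:]=0
p=W[g]; p=p[(p[:,2]>0.165)&(p[:,2]<0.2)]
print(len(p),np.median(p[:,2]))
for v in range(118,184,2):
    u=np.where(g[v])[0]
    if len(u): print(v,u.min(),u.max(),W[v,u.min()].round(3),W[v,u.max()].round(3), W[v,int(u.mean())].round(3))
```

```text
1.55 [ 0.4427464  -0.30180908  0.35507797] [[-0.001  0.241 -0.971]
 [ 0.    -0.971 -0.241]
 [-1.    -0.     0.   ]] [-7.04090024e-01  7.63254800e-02  1.08738011e+00 -9.77824257e-05
  1.97853635e+00  6.23535385e-01]
pink [ 0.4038293  -0.15462848 -0.00432258] [ 0.66951629 -0.00953973  1.30561615] [[ 0.61634815 -0.14909808  0.01538215]
 [ 0.63414703 -0.12519285  0.03969571]
 [ 0.65106894 -0.09927254  0.13911305]]
274 0.18437622609317564
126 265 270 [ 0.757 -0.023  0.184] [ 0.76  -0.037  0.174] [ 0.757 -0.029  0.183]
128 266 269 [ 0.751 -0.026  0.186] [ 0.751 -0.034  0.184] [ 0.753 -0.029  0.181]
130 266 269 [ 0.746 -0.026  0.183] [ 0.745 -0.034  0.185] [ 0.747 -0.028  0.179]
132 266 269 [ 0.74  -0.025  0.184] [ 0.74  -0.034  0.184] [ 0.74  -0.028  0.184]
134 267 269 [ 0.734 -0.028  0.184] [ 0.734 -0.034  0.186] [ 0.733 -0.031  0.188]
136 267 269 [ 0.728 -0.028  0.188] [ 0.728 -0.033  0.186] [ 0.727 -0.031  0.191]
138 267 270 [ 0.722 -0.028  0.186] [ 0.723 -0.036  0.185] [ 0.722 -0.031  0.187]
140 267 270 [ 0.717 -0.028  0.184] [ 0.716 -0.036  0.188] [ 0.715 -0.03   0.191]
142 267 270 [ 
[... 824 characters left out ...]
0.185] [ 0.655 -0.04   0.187] [ 0.655 -0.035  0.185]
164 268 273 [ 0.65  -0.029  0.182] [ 0.689 -0.048  0.004] [ 0.65  -0.035  0.181]
166 266 276 [ 0.645 -0.024  0.183] [ 0.684 -0.058 -0.001] [ 0.644 -0.037  0.185]
168 264 277 [ 0.639 -0.018  0.182] [ 0.639 -0.053  0.183] [ 0.678 -0.038 -0.005]
170 264 278 [ 0.633 -0.018  0.188] [ 0.631 -0.056  0.19 ] [ 0.671 -0.041  0.001]
172 263 278 [ 0.628 -0.015  0.182] [ 0.628 -0.056  0.18 ] [ 0.664 -0.035 -0.   ]
174 263 278 [ 0.623 -0.015  0.182] [ 0.622 -0.056  0.181] [ 0.658 -0.038 -0.003]
176 264 277 [ 0.617 -0.018  0.183] [ 0.617 -0.053  0.182] [ 0.651 -0.038  0.002]
178 266 275 [ 0.611 -0.023  0.186] [ 0.611 -0.047  0.183] [ 0.611 -0.034  0.185]
```

>>> {"name": "drive_tool", "arguments": {
  "commands": [
    [[0,0,0,0.02],[0,0,0,0.02],[0,0,0,0.02],[0,0,0,0.02],[0,-0.146,0,0],[0,-0.146,0,0],[0.14,0,0,0],[0.14,0,0,0],[0.12,0,0,0],[0,0,0,0],[0,0,0,0]]
  ],
  "grip": 1
}}

```text
time: 2.65
tool_pos: [0.4605, -0.2322, 0.2555]
ee_rot: [-0.265, 1.57, 2.617]
wrist_force: [-0.7, -0.1, 1.4]
width: 0.0939
```

Run:
```python
from h import *
from bench import robot
o=robot.get_obs(); R=toolR(o); print(o['time'],o['tool_pos'],R.round(3),o['joint_positions'])
s=snap('wrist','wrist1')
```

```text
2.65 [ 0.46050092 -0.23222802  0.25553837] [[-0.001 -0.257 -0.967]
 [ 0.    -0.967  0.257]
 [-1.    -0.     0.001]] [-5.77008217e-01  7.01331984e-03  1.35597262e+00 -5.23681084e-05
  1.77958229e+00  1.25327746e+00]
```

View pics/wrist1.png

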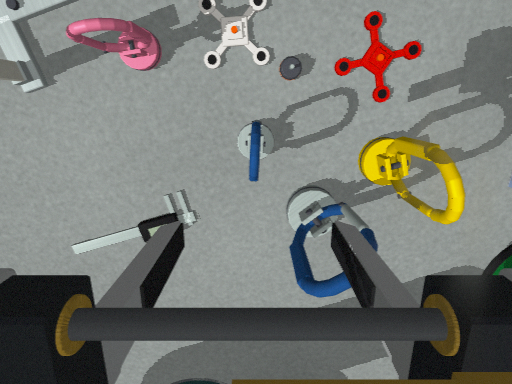

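Run:
```python
from h import *
s=load('wrist1.npz'); W=world(s)
crop(s,215,105,300,195,6,'pics/w1c.png')
hsv=cv2.cvtColor(s['pixels'],cv2.COLOR_RGB2HSV)
m=((hsv[...,0]>100)&(hsv[...,0]<125)&(hsv[...,1]>110)); m[:, :240]=0; m[:,275:]=0;m[:105]=0; m[195:]=0
for v in range(118,186,3):
    u=np.where(m[v])[0]
    if len(u): print(v,u.min(),u.max(),W[v,u.min()].round(4),W[v,u.max()].round(4), W[v,int(u.mean())].round(4))
# top surface points z>0.125: fit line
p=W[m]; q=p[p[:,2]>0.12]; c=q[:,:2].mean(0); U,S,V=np.linalg.svd(q[:,:2]-c); print(len(q),c,V[0],np.degrees(np.arctan2(V[0,1],V[0,0])), (q[:,:2]@V[0]).min()-c@V[0],(q[:,:2]@V[0]).max()-c@V[0], q[:,2].max())
# disc: grey, z~0.02
d=(W[...,2]>0.012)&(W[...,2]<0.03); d[:, :225]=0; d[:,285:]=0;d[:110]=0; d[175:]=0
p=W[d]; print('disc',len(p),p.min(0),p.max(0), (p.min(0)+p.max(0))/2)
cs,_=cv2.findContours(d.astype(np.uint8),cv2.RETR_EXTERNAL,cv2.CHAIN_APPROX_NONE)
c=max(cs,key=cv2.contourArea)[:,0]; pw=np.array([W[v,u] for u,v in c])[:,:2]
print(cv2.minEnclosingCircle(pw.astype(np.float32)))
```

```text
124 252 260 [ 0.5191 -0.2425  0.1076] [ 0.517  -0.2507  0.1099] [ 0.5186 -0.2468  0.1171]
127 252 259 [ 0.5169 -0.2422  0.1195] [ 0.5151 -0.249   0.1205] [ 0.5163 -0.2452  0.1227]
130 252 259 [ 0.5142 -0.2415  0.123 ] [ 0.5126 -0.2484  0.1256] [ 0.5137 -0.2445  0.1262]
133 251 259 [ 0.5119 -0.2399  0.1259] [ 0.5101 -0.2477  0.1289] [ 0.5113 -0.2439  0.1312]
136 251 259 [ 0.5094 -0.2393  0.1301] [ 0.5075 -0.247   0.131 ] [ 0.5085 -0.2432  0.1313]
139 251 259 [ 0.5067 -0.2386  0.132 ] [ 0.5048 -0.2462  0.1326] [ 0.5059 -0.2425  0.1339]
142 251 259 [ 0.5042 -0.238   0.1343] [ 0.5022 -0.2455  0.1343] [ 0.5033 -0.2418  0.1357]
145 251 259 [ 0.5016 -0.2373  0.1362] [ 0.4995 -0.2448  0.1356] [ 0.5008 -0.2411  0.138 ]
148 251 258 [ 0.4988 -0.2366  0.1366] [ 0.4972 -0.2432  0.1379] [ 0.4983 -0.2395  0.1383]
151 250 258 [ 0.4962 -0.2348  0.1363] [ 0.4945 -0.2425  0.1384] [ 0.4955 -0.2387  0.1383]
154 250 258 [ 0.4933 -0.234   0.1363] [ 0.4916 -0.2417  0.1385] [ 0.4928 -0.238   0.1398]
157 250 258 [ 0.4904 -0.2332  0.1359] [ 0.4887 -0.241   0.1381] [ 0.4901 -0.2373  0.1402]
160 250 258 [ 0.4876
[... 233 characters left out ...]
-0.2348  0.1381]
169 249 257 [ 0.4779 -0.2286  0.1303] [ 0.4768 -0.2368  0.1354] [ 0.4781 -0.233   0.1366]
172 249 257 [ 0.4746 -0.2277  0.1288] [ 0.4733 -0.2358  0.1328] [ 0.4746 -0.232   0.1342]
175 249 257 [ 0.47   -0.2262  0.1218] [ 0.4698 -0.2349  0.1306] [ 0.471  -0.231   0.1312]
178 249 257 [ 0.4648 -0.2246  0.1126] [ 0.4648 -0.2336  0.1222] [ 0.467  -0.2299  0.127 ]
479 [ 0.49305108 -0.23832914] [-0.95069674  0.31012209] 161.93341194792166 -0.047322283699524625 0.0312864397601087 0.43458434307121774
disc 581 [ 0.46616931 -0.26262886  0.01206956] [ 0.51553703 -0.21341952  0.02455683] [ 0.49085317 -0.23802419  0.0183132 ]
((0.488635778427124, -0.24537429213523865), 0.02295369654893875)
```

View pics/w1c.png

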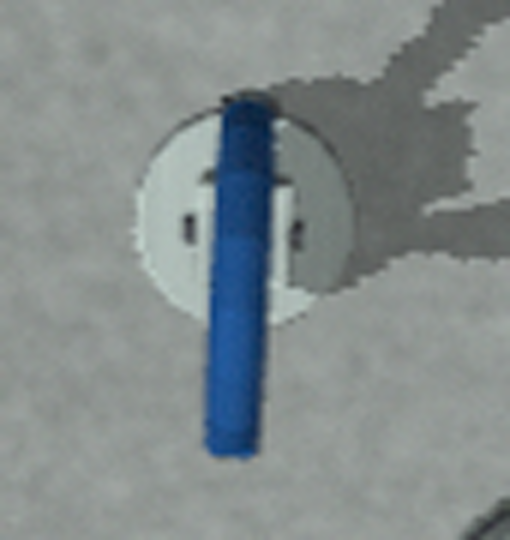

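Run:
```python
from h import *
a=np.radians(-17.5); X=np.array([np.cos(a),np.sin(a)]); Y=np.array([-X[1],X[0]])
for n in ('top0','scene0','wrist1'):
    W=world(load(n+'.npz')).reshape(-1,3); d=W[:,:2]-[0.4657,-0.2302]
    lx=d@X; ly=d@Y
    for nm,k in (('body',(abs(lx)<.055)&(abs(ly)<.105)&(W[:,2]>.1)&(W[:,2]<.24)),('fing',(abs(lx)<.02)&(abs(ly)<.07)&(W[:,2]>.05)&(W[:,2]<.24))):
        q=np.c_[lx,ly,W[:,2]][k]; print(n,nm,len(q), q.min(0).round(3) if len(q) else '', q.max(0).round(3) if len(q) else '')
        if n=='top0' and nm=='body': print(q[(abs(q[:,1])>.015)].round(3)[:40].tolist())
```

```text
top0 body 89 [-0.055 -0.105  0.102] [0.05  0.004 0.191]
[[-0.051, -0.104, 0.179], [-0.055, -0.102, 0.191], [-0.054, -0.105, 0.191]]
top0 fing 61 [-0.01  -0.006  0.053] [0.02  0.004 0.141]
scene0 body 104 [-0.054 -0.105  0.102] [0.054 0.01  0.197]
scene0 fing 86 [-0.006 -0.004  0.05 ] [0.02 0.01 0.14]
wrist1 body 551 [-0.004 -0.005  0.108] [0.055 0.005 0.14 ]
wrist1 fing 180 [-0.004 -0.005  0.112] [0.02  0.005 0.14 ]
```

>>> {"name": "drive_tool", "arguments": {
  "commands": [
    [[0,0,0,0.0075],[0,-0.014,-0.0174,0],[0.1,0,0,0],[0.1,0,0,0],[0.1,0,0,0],[0.1,0,0,0],[0.1,0,0,0],[0.1,0,0,0],[0.06,0,0,0],[0.04,0,0,0],[0.03,0,0,0],[0,0,0,0],[0,0,0,0]]
  ],
  "grip": 0.6
}}

```text
time: 4.0
tool_pos: [0.4666, -0.2307, 0.074]
ee_rot: [2.867, 1.569, -0.581]
wrist_force: [-0.1, 0.7, -0.1]
width: 0.0562
```

Run:
```python
from h import *
from bench import robot
o=robot.get_obs(); R=toolR(o); print(o['time'],o['tool_pos'],R.round(3),o['wrist_force'],o['width'])
s=snap('wrist','wrist2'); W=world(s)
p=o['tool_pos']-R[:,0]*0.0188
hsv=cv2.cvtColor(s['pixels'],cv2.COLOR_RGB2HSV)
m=((hsv[...,0]>100)&(hsv[...,0]<125)&(hsv[...,1]>110)); m[:, :150]=0; m[:,330:]=0
for v in range(0,384,8):
    u=np.where(m[v])[0]
    if len(u): 
        f=lambda u:((W[v,u]-p)@R).round(4)
        print(v,u.min(),u.max(),f(u.min()),f(u.max()), f(int(u.mean())))
```

```text
4.0 [ 0.46656899 -0.23073102  0.07400369] [[ 0.002 -0.302 -0.953]
 [-0.001 -0.953  0.302]
 [-1.     0.    -0.002]] [-0.13598694  0.74499815 -0.06357392] 0.056161421135922804
160 247 264 [-0.0156 -0.0044 -0.054 ] [-0.015   0.0038 -0.0539] [-0.0203 -0.0005 -0.0549]
168 246 265 [-0.0227 -0.0047 -0.0516] [-0.0235  0.004  -0.0518] [-0.0289 -0.0005 -0.0529]
176 245 265 [-0.0292 -0.0049 -0.0493] [-0.0299  0.0039 -0.0495] [-0.0335 -0.0005 -0.0504]
184 245 265 [-0.0335 -0.0048 -0.0468] [-0.0332  0.0038 -0.0468] [-0.0381 -0.0004 -0.048 ]
192 244 266 [-0.0351 -0.0052 -0.0437] [-0.0365  0.0042 -0.0441] [-0.0384 -0.0004 -0.0447]
200 244 265 [-0.038  -0.0051 -0.041 ] [-0.0389  0.0038 -0.0413] [-0.0417 -0.0008 -0.0422]
208 244 265 [-0.0383 -0.0051 -0.0376] [-0.04    0.0037 -0.0382] [-0.0433 -0.0008 -0.0393]
216 244 266 [-0.0417 -0.005  -0.0353] [-0.042   0.0041 -0.0354] [-0.0444 -0.0004 -0.0363]
224 244 266 [-0.0426 -0.005  -0.0321] [-0.0427  0.0041 -0.0321] [-0.0453 -0.0004 -0.0332]
232 244 305 [-0.0434 -0.005  -0.0288] [ 0.007   0.0289 -0.0067] [-0.0467  0.0004 -0.0303]
240 244 266 [-0.0449 -0.00
[... 155 characters left out ...]
56 244 265 [-0.0423 -0.0052 -0.0172] [-0.0426  0.0038 -0.0174] [-0.0457 -0.0008 -0.019 ]
264 245 313 [-0.0418 -0.0048 -0.0131] [-0.0213  0.0289 -0.0015] [-0.0453  0.0004 -0.0151]
272 245 264 [-0.0364 -0.0051 -0.006 ] [-0.0374  0.0036 -0.0066] [-0.0419 -0.0009 -0.0092]
280 252 258 [-0.0341 -0.002  -0.0003] [-0.0346  0.0009 -0.0007] [-0.0376 -0.0005 -0.0026]
288 317 317 [-0.0328  0.0291  0.0048] [-0.0328  0.0291  0.0048] [-0.0328  0.0291  0.0048]
344 153 153 [-0.0897 -0.0288 -0.015 ] [-0.0897 -0.0288 -0.015 ] [-0.0897 -0.0288 -0.015 ]
368 326 329 [0.0102 0.0485 0.0973] [0.0083 0.05   0.0953] [0.0077 0.0484 0.0946]
376 328 329 [0.0033 0.0483 0.0968] [0.0024 0.0487 0.0958] [0.0033 0.0483 0.0968]
```

View pics/wrist2.png

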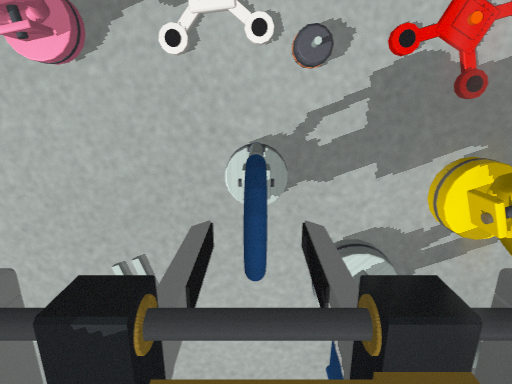

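>>> {"name": "drive_tool", "arguments": {
  "commands": [
    [[0,0,0,0],[0,0,0,0],[0,0,0,0],[0,0,0,0],[0,0,0,0],[0,0,0,0],[0,0,0,0],[0,0,0,0]]
  ],
  "grip": 0
}}

```text
time: 4.85
tool_pos: [0.4658, -0.2302, 0.0729]
ee_rot: [-0.23, 1.57, 2.605]
wrist_force: [-0.3, -0.0, 0.1]
width: 0.0103
```

>>> {"name": "drive_tool", "arguments": {
  "commands": [
    [[-0.02,0,0,0],[-0.04,0,0,0],[-0.06,0,0,0],[-0.08,0,0,0],[-0.08,0,0,0],[-0.06,0,0,0],[-0.03,0,0,0],[0,0,0,0],[0,0,0,0],[0,0,0,0],[0,0,0,0]]
  ],
  "grip": 0
}}

```text
time: 5.95
tool_pos: [0.4653, -0.23, 0.1643]
ee_rot: [-0.226, 1.569, 2.609]
wrist_force: [0.9, 0.3, -2.9]
width: 0.0098
```

>>> {"name": "drive_tool", "arguments": {
  "commands": [
    [[0,0,0,-0.014],[0,0,0,-0.014],[0,0,0,-0.014],[0,0,0,-0.014],[0,-0.04,-0.014,0],[0,-0.08,-0.028,0],[0,-0.1,-0.035,0],[0,-0.1,-0.035,0],[0,-0.1,-0.035,0],[0,-0.1,-0.035,0],[0,-0.1,-0.035,0],[0,-0.08,-0.028,0],[0,-0.044,-0.0155,0],[0,0,0,0],[0,0,0,0],[0,0,0,0],[0,0,0,0],[0,0,0,0]]
  ],
  "grip": 0
}}

```text
time: 7.75
tool_pos: [0.5224, -0.0423, 0.1655]
ee_rot: [1.505, 1.571, -1.593]
wrist_force: [-0.2, 0.9, -3.3]
width: 0.0099
```

```bash
cat > look.py <<'E'
import sys
from h import *
from bench import robot
tag=sys.argv[1]
o=robot.get_obs(); R=toolR(o); print(o['time'],o['tool_pos'],R.round(3).tolist(),o['wrist_force'].round(2),o['wrist_torque'].round(3),o['width'])
for n in ('wrist','scene','top'): snap(n,f'{n}{tag}')
np.savez(f'obs{tag}.npz',p=o['tool_pos'],R=R)
E
python3 look.py 3
python3 - <<'E'
from h import *
s=load('scene3.npz'); crop(s,150,90,300,260,3.4,'pics/s3c.png')
E
```

```text
7.75 [ 0.52238218 -0.04229579  0.16548698] [[-0.0, 0.044, -0.999], [-0.0, -0.999, -0.044], [-1.0, 0.0, 0.0]] [-0.19  0.87 -3.29] [0.047 0.098 0.002] 0.009876045312311474
```

View pics/wrist3.png

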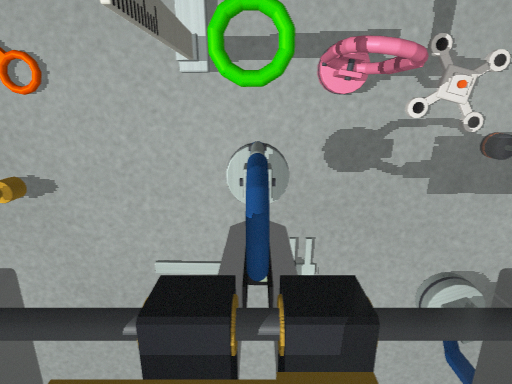

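View pics/s3c.png

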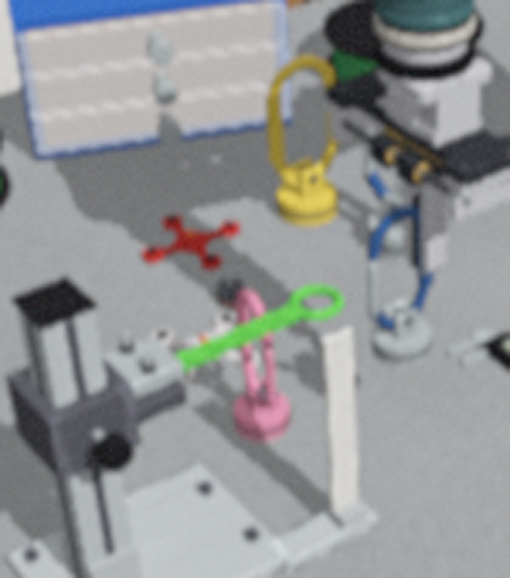

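View pics/top3.png

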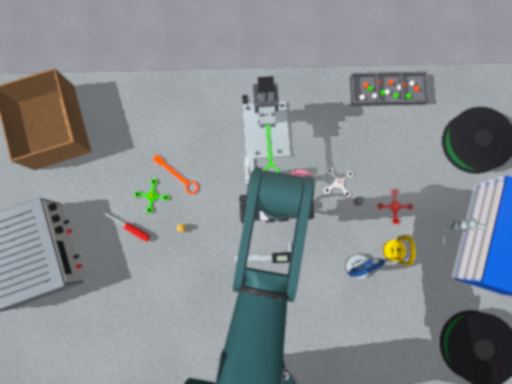

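```bash
cat > ring.py <<'E'
import sys
from h import *
def run(tag):
    s=load(f'wrist{tag}.npz'); W=world(s); o=np.load(f'obs{tag}.npz'); R=o['R']; p=o['p']-R[:,0]*0.0188
    L=(W-p)@R   # tool frame about grip
    H=np.stack([-L[...,2]-0.0245,-L[...,1],-L[...,0]+0.092],-1) # hook frame approx
    hsv=cv2.cvtColor(s['pixels'],cv2.COLOR_RGB2HSV)
    g=((hsv[...,0]>45)&(hsv[...,0]<75)&(hsv[...,1]>120)); g[130:]=0
    q=H[g]; wz=W[g]
    k=(q[:,2]<0.13)&(q[:,2]>0.06); q=q[k]; wz=wz[k]
    print('ring n',len(q),'hook-frame min',q.min(0).round(4),'max',q.max(0).round(4),'top z pct95',np.percentile(wz[:,2],[50,90,97]).round(4))
    # circle fit on ridge points (top)
    r=q[q[:,2]>np.percentile(q[:,2],60)]
    A=np.c_[2*r[:,:2],np.ones(len(r))]; b=(r[:,:2]**2).sum(1); x=np.linalg.lstsq(A,b,rcond=None)[0]
    rad=np.sqrt(x[2]+x[0]**2+x[1]**2); print('ridge circle centre hookframe',x[:2].round(4),'r',rad.round(4),'ridge z hook',np.percentile(q[:,2],[90,97]).round(4))
    m=((hsv[...,0]>100)&(hsv[...,0]<125)&(hsv[...,1]>110)); m[:, :230]=0; m[:,285:]=0; m[290:]=0
    for v in range(148,284,12):
        u=np.where(m[v])[0]
        if len(u): print(v,u.min(),u.max(),H[v,int(u.mean())].round(4), ((H[v,u.min(),1]+H[v,u.max(),1])/2).round(4))
    return H,g,s
if __name__=='__main__': run(sys.argv[1])
E
python3 ring.py 3
```

```text
ring n 3677 hook-frame min [ 0.0639 -0.0185  0.0867] max [0.1025 0.0239 0.0942] top z pct95 [0.1837 0.1848 0.1853]
ridge circle centre hookframe [0.0848 0.0025] r 0.0176 ridge z hook [0.0925 0.0931]
160 248 266 [ 0.0307 -0.0003  0.1149] -0.0003
172 247 267 [ 0.0272 -0.0004  0.1244] -0.0003
184 246 267 [2.320e-02 1.000e-04 1.296e-01] -0.0001
196 246 267 [0.0195 0.     0.1344] -0.0001
208 246 268 [ 0.0148 -0.0004  0.1357] -0.0004
220 246 268 [ 0.0105 -0.0004  0.1381] -0.0004
232 246 268 [ 0.0058 -0.0004  0.1391] -0.0003
244 246 268 [ 0.0014 -0.0004  0.1409] -0.0003
256 245 269 [-0.0053 -0.0004  0.1384] -0.0004
268 244 268 [-1.130e-02  1.000e-04  1.375e-01] 0.0001
280 253 259 [-2.150e-02  1.000e-04  1.306e-01] 0.0017
```

>>> {"name": "drive_tool", "arguments": {
  "commands": [
    [[0,-0.011,0,0],[0,0,-0.03,0],[0,0,-0.03,0],[0,0,-0.03,0],[0,0,-0.02,0],[0,0,0,0],[0,0,0,0],[0,0,0,0],[0,0,0,0],[0,0,0,0]]
  ],
  "grip": 0
}}

```text
time: 8.9
tool_pos: [0.5497, -0.0376, 0.1656]
ee_rot: [2.194, 1.571, -0.902]
wrist_force: [-0.3, 0.2, -2.8]
width: 0.0101
```

```bash
python3 look.py 4; python3 ring.py 4
python3 - <<'E'
from h import *
s=load('wrist4.npz'); crop(s,190,0,320,140,4.2,'pics/w4c.png')
s=load('scene4.npz'); crop(s,190,110,300,220,5,'pics/s4c.png')
E
```

```text
8.9 [ 0.54969801 -0.03759819  0.1655772 ] [[0.0, 0.045, -0.999], [-0.0, -0.999, -0.045], [-1.0, 0.0, -0.0]] [-0.34  0.24 -2.79] [0.036 0.055 0.007] 0.010060125723573034
ring n 4554 hook-frame min [ 0.0425 -0.0219  0.087 ] max [0.102  0.0202 0.0968] top z pct95 [0.184  0.1855 0.1874]
ridge circle centre hookframe [ 0.071  -0.0008] r 0.02 ridge z hook [0.0931 0.095 ]
160 248 266 [ 0.0306 -0.0003  0.1143] -0.0003
172 247 267 [ 0.0272 -0.0003  0.1245] -0.0003
184 246 267 [2.320e-02 1.000e-04 1.295e-01] -0.0001
196 246 267 [1.920e-02 1.000e-04 1.334e-01] -0.0001
208 246 268 [ 0.0149 -0.0003  0.1361] -0.0003
220 246 268 [ 0.0106 -0.0003  0.1383] -0.0004
232 246 268 [ 0.0057 -0.0003  0.1388] -0.0003
244 246 268 [ 0.0008 -0.0003  0.1397] -0.0003
256 245 268 [-4.500e-03  1.000e-04  1.398e-01] 0.0003
268 246 268 [-0.0113 -0.0003  0.1376] -0.0003
280 253 269 [-0.0213 -0.0008  0.1308] -0.0003
```

View pics/wrist4.png

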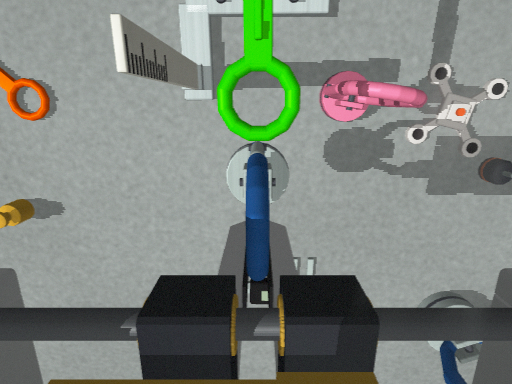

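View pics/s4c.png

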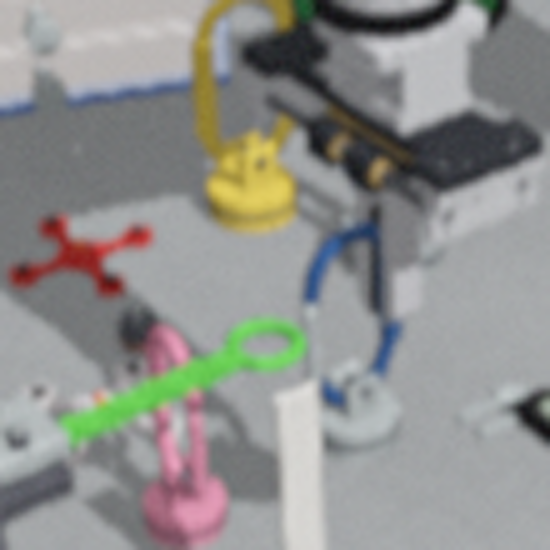

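```bash
sed -i 's/g\[130:\]=0/g[160:]=0/; s/r=q\[q\[:,2\]>np.percentile(q\[:,2\],60)\]/r=q[(q[:,2]>np.percentile(q[:,2],60))\&(q[:,0]<q[:,0].min()+0.036)]/' ring.py; python3 ring.py 4 | head -2
```

```text
ring n 4992 hook-frame min [ 0.0368 -0.0219  0.087 ] max [0.102  0.0202 0.0968] top z pct95 [0.184  0.1854 0.1874]
ridge circle centre hookframe [ 0.0576 -0.0011] r 0.0176 ridge z hook [0.093 0.095]
```

>>> {"name": "drive_tool", "arguments": {
  "commands": [
    [[0,0,-0.01,0],[0,0,-0.01,0],[0,0,-0.008,0],[0,0,-0.008,0],[0,0,0,0],[0,0,0,0]]
  ],
  "grip": 0
}}

```text
time: 9.65
tool_pos: [0.5585, -0.0371, 0.1652]
ee_rot: [-0.007, 1.57, -3.103]
wrist_force: [-2.8, -0.8, -3.2]
width: 0.0096
```

>>> {"name": "drive_tool", "arguments": {
  "commands": [
    [[0,0,-0.008,0],[0,0,-0.008,0],[0,0,-0.008,0],[0,0,-0.008,0],[0,0,0,0],[0,0,0,0]]
  ],
  "grip": 0
}}

```text
time: 10.25
tool_pos: [0.5668, -0.0368, 0.1655]
ee_rot: [0.352, 1.571, -2.744]
wrist_force: [-3.8, -0.8, -2.9]
width: 0.0096
```

>>> {"name": "drive_tool", "arguments": {
  "commands": [
    [[0,0,-0.008,0],[0,0,-0.008,0],[0,0,-0.008,0],[0,0,0,0],[0,0,0,0]]
  ],
  "grip": 0
}}

```text
time: 10.75
tool_pos: [0.5728, -0.0365, 0.1653]
ee_rot: [0.11, 1.57, -2.986]
wrist_force: [-3.9, -1.4, -2.9]
width: 0.0098
```

```bash
python3 look.py 5; python3 ring.py 5
python3 - <<'E'
from h import *
s=load('wrist5.npz'); crop(s,190,60,320,200,4.2,'pics/w5c.png')
s=load('scene5.npz'); crop(s,190,110,300,220,5,'pics/s5c.png')
E
```

```text
10.75 [ 0.57278763 -0.03653706  0.16525675] [[-0.0, 0.045, -0.999], [-0.0, -0.999, -0.045], [-1.0, 0.0, 0.0]] [-3.87 -1.41 -2.9 ] [-0.041  0.926  0.021] 0.009846491584664779
ring n 4951 hook-frame min [ 0.0267 -0.0219  0.0872] max [0.1019 0.0202 0.0975] top z pct95 [0.1842 0.1868 0.1878]
ridge circle centre hookframe [ 0.0406 -0.001 ] r 0.0167 ridge z hook [0.0948 0.0958]
160 248 266 [ 0.0306 -0.0003  0.1144] -0.0003
172 247 266 [2.720e-02 1.000e-04 1.245e-01] -0.0001
184 246 267 [2.330e-02 1.000e-04 1.301e-01] -0.0001
196 246 267 [1.910e-02 1.000e-04 1.332e-01] -0.0001
208 246 268 [ 0.0151 -0.0003  0.1366] -0.0003
220 246 268 [ 0.0107 -0.0003  0.1384] -0.0004
232 246 268 [ 0.0054 -0.0003  0.1383] -0.0003
244 246 268 [ 0.001  -0.0003  0.1402] -0.0003
256 245 269 [-0.0049 -0.0003  0.1391] -0.0003
268 246 268 [-0.0108 -0.0003  0.1386] -0.0002
280 254 260 [-0.022  -0.0003  0.1298] -0.0003
```

View pics/w5c.png

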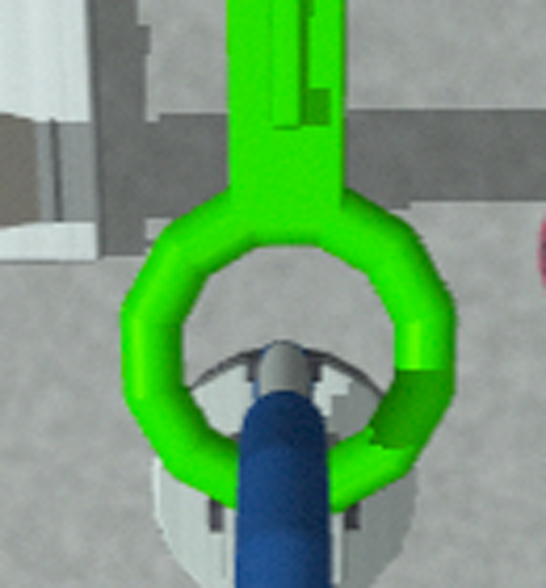

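View pics/s5c.png

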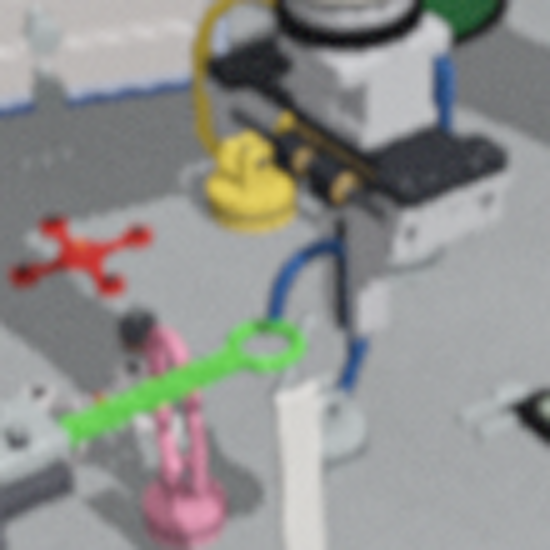

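>>> {"name": "drive_tool", "arguments": {
  "commands": [
    [[0,0,-0.008,0],[0,0,-0.007,0],[0,0,0,0],[0,0,0,0],[0,0,0,0]]
  ],
  "grip": 0
}}

```text
time: 11.4
tool_pos: [0.5765, -0.0363, 0.1652]
ee_rot: [-0.045, 1.57, -3.141]
wrist_force: [-4.6, 0.2, -4.5]
width: 0.0095
```

>>> {"name": "drive_tool", "arguments": {
  "commands": [
    [[0.006,0,0,0],[0.006,0,0,0],[0.006,0,0,0],[0.006,0,0,0],[0,0,0,0],[0,0,0,0]]
  ],
  "grip": 0
}}

```text
time: 12.0
tool_pos: [0.5767, -0.0364, 0.1594]
ee_rot: [2.756, 1.571, -0.34]
wrist_force: [-3.5, -0.7, -3.6]
width: 0.0097
```

>>> {"name": "drive_tool", "arguments": {
  "commands": [
    [[0.006,0,0,0],[0.006,0,0,0],[0.006,0,0,0],[0.006,0,0,0],[0,0,0,0],[0,0,0,0]]
  ],
  "grip": 0
}}

```text
time: 12.6
tool_pos: [0.5778, -0.0363, 0.1541]
ee_rot: [3.043, 1.568, -0.053]
wrist_force: [-0.1, 0.5, -4.2]
width: 0.0101
```

>>> {"name": "drive_tool", "arguments": {
  "commands": [
    [[0.006,0,0,0],[0.006,0,0,0],[0.006,0,0,0],[0.006,0,0,0],[0,0,0,0],[0,0,0,0],[0,0,0,0]]
  ],
  "grip": 0
}}

```text
time: 13.3
tool_pos: [0.5766, -0.0364, 0.1475]
ee_rot: [2.619, 1.571, -0.478]
wrist_force: [0.6, -0.3, -3.1]
width: 0.0099
```

```bash
python3 look.py 6; python3 ring.py 6|head -2
python3 - <<'E'
from h import *
s=load('wrist6.npz'); crop(s,190,60,320,200,4.2,'pics/w6c.png')
s=load('scene6.npz'); crop(s,190,110,300,220,5,'pics/s6c.png')
E
```

```text
13.3 [ 0.57664376 -0.0363658   0.14753215] [[0.0, 0.045, -0.999], [-0.0, -0.999, -0.045], [-1.0, 0.0, -0.0]] [ 0.63 -0.31 -3.14] [ 0.043  0.095 -0.017] 0.009929799105197992
ring n 5600 hook-frame min [ 0.0298 -0.0219  0.1052] max [0.0968 0.0203 0.1152] top z pct95 [0.1843 0.1871 0.1879]
ridge circle centre hookframe [ 0.0463 -0.0009] r 0.0137 ridge z hook [0.1127 0.1136]
```

View pics/w6c.png

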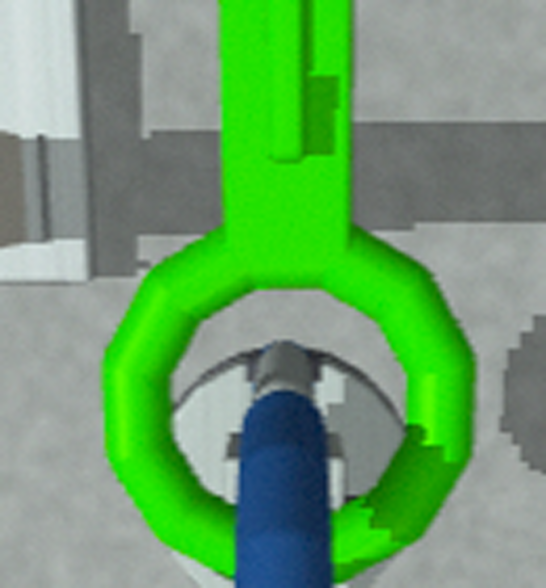

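View pics/s6c.png

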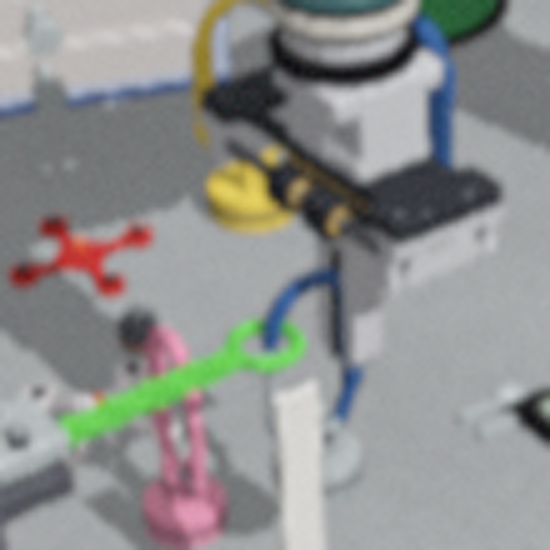

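>>> {"name": "drive_tool", "arguments": {
  "commands": [
    [[0,0,0.004,0],[0,0,0.004,0],[0,0,0.004,0],[0,0,0,0],[0,0,0,0]]
  ],
  "grip": 0
}}

```text
time: 13.95
tool_pos: [0.5736, -0.0365, 0.1475]
ee_rot: [2.605, 1.571, -0.491]
wrist_force: [-1.4, -0.1, -3.5]
width: 0.0094
```

>>> {"name": "drive_tool", "arguments": {
  "commands": [
    [[0,0,0.002,0],[0,0,0,0],[0,0,0,0]]
  ],
  "grip": 0
}}

```text
time: 14.25
tool_pos: [0.5731, -0.0365, 0.1475]
ee_rot: [2.126, 1.571, -0.97]
wrist_force: [-0.8, 0.7, -3.9]
width: 0.0098
```

>>> {"name": "drive_tool", "arguments": {
  "commands": [
    [[0,0,0.002,0],[0,0,0,0],[0,0,0,0]]
  ],
  "grip": 0
}}

```text
time: 14.55
tool_pos: [0.5726, -0.0365, 0.1475]
ee_rot: [2.216, 1.571, -0.881]
wrist_force: [-0.7, -0.2, -3.5]
width: 0.0098
```

>>> {"name": "drive_tool", "arguments": {
  "commands": [
    [[0,0,0.002,0],[0,0,0,0],[0,0,0,0]]
  ],
  "grip": 0
}}

```text
time: 14.85
tool_pos: [0.5721, -0.0366, 0.1475]
ee_rot: [1.774, 1.571, -1.322]
wrist_force: [0.6, 0.4, -3.8]
width: 0.01
```

>>> {"name": "drive_tool", "arguments": {
  "commands": [
    [[0,0,0.002,0],[0,0,0,0],[0,0,0,0]]
  ],
  "grip": 0
}}

```text
time: 15.15
tool_pos: [0.5716, -0.0366, 0.1475]
ee_rot: [2.418, 1.571, -0.678]
wrist_force: [0.2, 0.4, -3.4]
width: 0.0099
```

>>> {"name": "drive_tool", "arguments": {
  "commands": [
    [[0,0,0.002,0],[0,0,0,0],[0,0,0,0]]
  ],
  "grip": 0
}}

```text
time: 15.45
tool_pos: [0.5715, -0.0366, 0.1476]
ee_rot: [3.027, 1.57, -0.069]
wrist_force: [2.7, -0.4, -4.1]
width: 0.0096
```

>>> {"name": "drive_tool", "arguments": {
  "commands": [
    [[0,0,0.002,0],[0,0,0,0],[0,0,0,0]]
  ],
  "grip": 0
}}

```text
time: 15.75
tool_pos: [0.5714, -0.0366, 0.1477]
ee_rot: [3.045, 1.569, -0.051]
wrist_force: [4.6, -0.0, -3.7]
width: 0.0101
```

>>> {"name": "drive_tool", "arguments": {
  "commands": [
    [[0,0,0.002,0],[0,0,0,0],[0,0,0,0]]
  ],
  "grip": 0
}}

```text
time: 16.05
tool_pos: [0.5714, -0.0366, 0.1479]
ee_rot: [3.073, 1.568, -0.023]
wrist_force: [5.3, 0.1, -4.2]
width: 0.0098
```

>>> {"name": "drive_tool", "arguments": {
  "commands": [
    [[0,0,0.002,0],[0,0,0,0],[0,0,0,0]]
  ],
  "grip": 0
}}

```text
time: 16.35
tool_pos: [0.5713, -0.0366, 0.148]
ee_rot: [3.085, 1.566, -0.011]
wrist_force: [7.5, 0.4, -4.1]
width: 0.0098
```

>>> {"name": "drive_tool", "arguments": {
  "commands": [
    [[0,0,0.001,0],[0,0,0,0],[0,0,0,0],[0,0,0,0]]
  ],
  "grip": 0
}}

```text
time: 16.75
tool_pos: [0.5713, -0.0366, 0.148]
ee_rot: [3.083, 1.566, -0.013]
wrist_force: [7.6, -0.0, -4.5]
width: 0.0095
```

>>> {"name": "drive_tool", "arguments": {
  "commands": [
    [[0,0,0,0],[0,0,0,0],[0,0,0,0],[0,0,0,0],[0,0,0,0],[0,0,0,0]]
  ],
  "grip": 0
}}

```text
time: 17.35
tool_pos: [0.5713, -0.0367, 0.148]
ee_rot: [3.081, 1.566, -0.016]
wrist_force: [8.5, 0.0, -4.5]
width: 0.0099
```

```bash
python3 look.py 7; python3 ring.py 7
python3 - <<'E'
from h import *
s=load('wrist7.npz'); crop(s,190,60,320,200,4.2,'pics/w7c.png')
s=load('scene7.npz'); crop(s,190,110,300,220,5,'pics/s7c.png')
E
```

```text
17.35 [ 0.57134282 -0.0366655   0.14802921] [[0.005, 0.045, -0.999], [-0.0, -0.999, -0.045], [-1.0, 0.0, -0.005]] [ 8.52  0.   -4.51] [ 0.083 -1.167  0.022] 0.009875122232211018
ring n 5652 hook-frame min [ 0.0297 -0.0218  0.1046] max [0.0973 0.0202 0.1148] top z pct95 [0.1848 0.1873 0.1883]
ridge circle centre hookframe [ 0.0432 -0.0013] r 0.0167 ridge z hook [0.112  0.1129]
160 248 266 [ 0.0307 -0.0003  0.115 ] -0.0003
172 247 267 [ 0.0271 -0.0003  0.1242] -0.0003
184 247 267 [ 0.0233 -0.0003  0.1297] -0.0003
196 246 268 [ 0.0193 -0.0003  0.1339] -0.0003
208 246 268 [ 0.0152 -0.0003  0.1368] -0.0003
220 246 268 [ 0.0105 -0.0003  0.1381] -0.0003
232 246 268 [ 0.0058 -0.0003  0.1392] -0.0003
244 246 268 [ 0.0009 -0.0003  0.1399] -0.0003
256 245 268 [-5.000e-03  1.000e-04  1.388e-01] 0.0003
268 246 268 [-0.0113 -0.0003  0.1376] -0.0002
280 255 259 [-0.0216 -0.0003  0.1305] -0.0003
```

View pics/w7c.png

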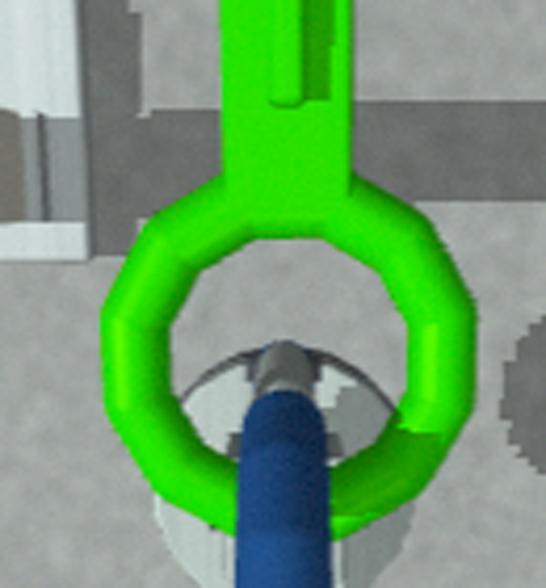

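View pics/s7c.png

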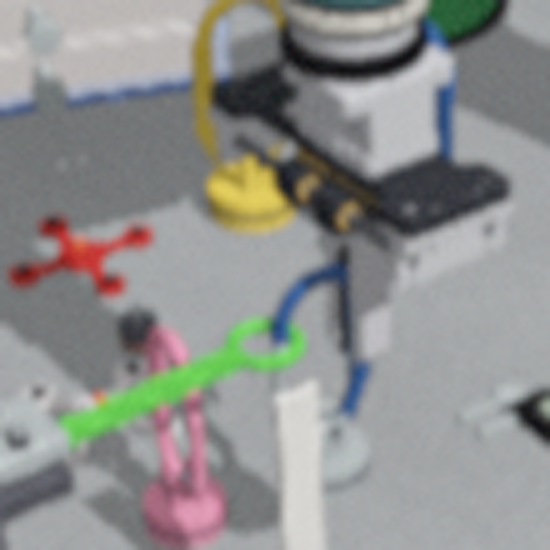

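>>> {"name": "drive_tool", "arguments": {
  "commands": [
    [[0,0,-0.003,0],[0,0,-0.004,0],[0,0,-0.008,0],[0,0,-0.01,0],[0,0,-0.01,0],[0,0,-0.01,0],[0,0,-0.01,0],[0,0,-0.01,0],[0,0,-0.01,0],[0,0,0,0],[0,0,0,0],[0,0,0,0]]
  ],
  "grip": 0
}}

```text
time: 18.7
tool_pos: [0.5881, -0.0358, 0.1475]
ee_rot: [2.181, 1.571, -0.915]
wrist_force: [-0.2, -1.0, -3.5]
width: 0.0097
```

>>> {"name": "drive_tool", "arguments": {
  "commands": [
    [[0.008,0,0,0],[0.01,0,0,0],[0.01,0,0,0],[0.01,0,0,0],[0.01,0,0,0],[0.01,0,0,0],[0.008,0,0,0],[0,0,0,0],[0,0,0,0],[0,0,0,0]]
  ],
  "grip": 0
}}

```text
time: 19.7
tool_pos: [0.5882, -0.0359, 0.1312]
ee_rot: [2.736, 1.57, -0.36]
wrist_force: [0.4, -0.2, -3.1]
width: 0.0099
```

```bash
python3 look.py 8; python3 ring.py 8
```

```text
19.7 [ 0.58818316 -0.0358619   0.13116212] [[0.0, 0.045, -0.999], [-0.0, -0.999, -0.045], [-1.0, 0.0, -0.0]] [ 0.41 -0.21 -3.14] [0.063 0.057 0.02 ] 0.009864497968284276
ring n 5888 hook-frame min [ 0.0303 -0.0174  0.1101] max [0.0923 0.0154 0.13  ] top z pct95 [0.1845 0.1871 0.1877]
ridge circle centre hookframe [ 0.0505 -0.0013] r 0.01 ridge z hook [0.1291 0.1297]
160 249 266 [ 0.0308 -0.0003  0.1154] -0.0005
172 247 267 [ 0.027  -0.0003  0.1236] -0.0003
184 247 267 [ 0.0233 -0.0003  0.1297] -0.0004
196 246 268 [ 0.0189 -0.0003  0.1324] -0.0003
208 246 268 [ 0.0151 -0.0003  0.1365] -0.0003
220 246 268 [ 0.0104 -0.0003  0.1377] -0.0003
232 246 268 [ 0.0063 -0.0003  0.1402] -0.0003
244 246 268 [ 0.0011 -0.0003  0.1403] -0.0003
256 245 268 [-5.200e-03  1.000e-04  1.385e-01] 0.0003
268 246 268 [-0.0116 -0.0003  0.137 ] -0.0003
280 254 280 [-0.0219 -0.0012  0.13  ] -0.0037
```

View pics/wrist8.png

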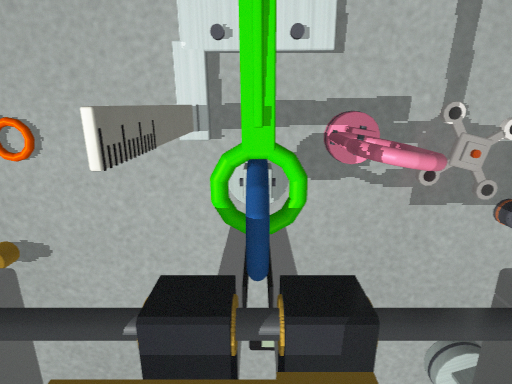

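>>> {"name": "drive_tool", "arguments": {
  "commands": [
    [[0.004,0,0,0],[0.004,0,0,0],[0.004,0,0,0],[0,0,0,0],[0,0,0,0],[0,0,0,0]]
  ],
  "grip": 0
}}

```text
time: 20.45
tool_pos: [0.5881, -0.0358, 0.128]
ee_rot: [1.817, 1.571, -1.28]
wrist_force: [-0.3, 0.1, -3.2]
width: 0.0096
```

>>> {"name": "drive_tool", "arguments": {
  "commands": [
    [[0.003,0,0,0],[0.003,0,0,0],[0,0,0,0],[0,0,0,0],[0,0,0,0]]
  ],
  "grip": 0
}}

```text
time: 20.95
tool_pos: [0.5882, -0.0358, 0.1267]
ee_rot: [2.767, 1.57, -0.329]
wrist_force: [-0.2, 0.0, -1.8]
width: 0.0099
```

>>> {"name": "drive_tool", "arguments": {
  "commands": [
    [[0.003,0,0,0],[0.002,0,0,0],[0,0,0,0],[0,0,0,0],[0,0,0,0]]
  ],
  "grip": 0
}}

```text
time: 21.45
tool_pos: [0.5882, -0.0359, 0.1255]
ee_rot: [2.707, 1.57, -0.389]
wrist_force: [-0.4, 0.6, -0.3]
width: 0.01
```

>>> {"name": "drive_tool", "arguments": {
  "commands": [
    [[0,0,0,0],[0,0,0,0]]
  ],
  "grip": 0
}}

```text
time: 21.65
tool_pos: [0.5882, -0.0359, 0.1254]
ee_rot: [2.722, 1.57, -0.374]
wrist_force: [-0.9, -0.6, -0.1]
width: 0.0095
```

>>> {"name": "drive_tool", "arguments": {
  "commands": [
    [[0,0,0,0],[0,0,0,0],[0,0,0,0],[0,0,0,0],[0,0,0,0],[0,0,0,0],[0,0,0,0],[0,0,0,0],[0,0,0,0],[0,0,0,0]]
  ],
  "grip": 0.45
}}

```text
time: 22.65
tool_pos: [0.5881, -0.0358, 0.1252]
ee_rot: [1.266, 1.571, -1.831]
wrist_force: [0.7, 0.4, -0.0]
width: 0.0422
```

```bash
python3 look.py 9
python3 - <<'E'
from h import *
s=load('scene9.npz'); crop(s,190,110,300,220,5,'pics/s9c.png')
E
```

```text
22.65 [ 0.58806874 -0.03584476  0.12520611] [[-0.0, 0.045, -0.999], [-0.0, -0.999, -0.045], [-1.0, 0.0, 0.0]] [ 0.68  0.38 -0.03] [0.034 0.049 0.018] 0.04221950040573155
```

View pics/wrist9.png

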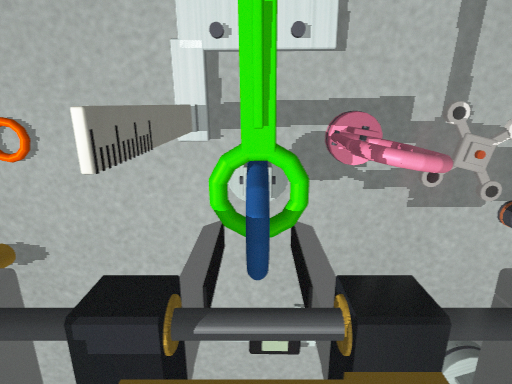

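View pics/s9c.png

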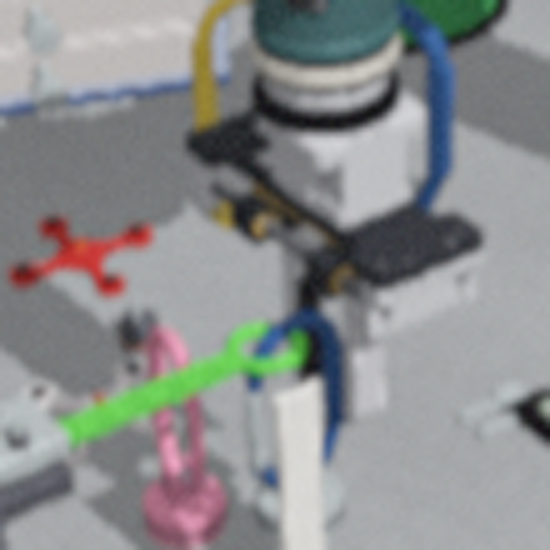

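>>> {"name": "drive_tool", "arguments": {
  "commands": [
    [[0,0,0.02,0],[0,0,0.04,0],[0,0,0.06,0],[0,0,0.08,0],[0,0,0.08,0],[0,0,0.08,0],[0,0,0.08,0],[-0.08,0,0,0],[-0.08,0,0,0],[0,0,0,0],[0,0,0,0],[0,0,0,0],[0,0,0,0],[0,0,0,0],[0,0,0,0],[0,0,0,0],[0,0,0,0],[0,0,0,0],[0,0,0,0],[0,0,0,0]]
  ],
  "grip": 0.45
}}

```text
time: 24.8
tool_pos: [0.4782, -0.0408, 0.1653]
ee_rot: [2.344, 1.571, -0.752]
wrist_force: [-0.5, 0.4, 0.1]
width: 0.0424
```

```bash
python3 look.py 10
python3 - <<'E'
from h import *
s=load('scene10.npz'); crop(s,190,110,300,220,5,'pics/s10c.png')
crop(load('wrist10.npz'),150,0,400,200,3,'pics/w10c.png')
E
```

```text
24.8 [ 0.47821557 -0.0408004   0.16527273] [[0.0, 0.045, -0.999], [-0.0, -0.999, -0.045], [-1.0, 0.0, -0.0]] [-0.53  0.44  0.06] [ 0.043  0.002 -0.018] 0.04242055826189569
```

View pics/w10c.png

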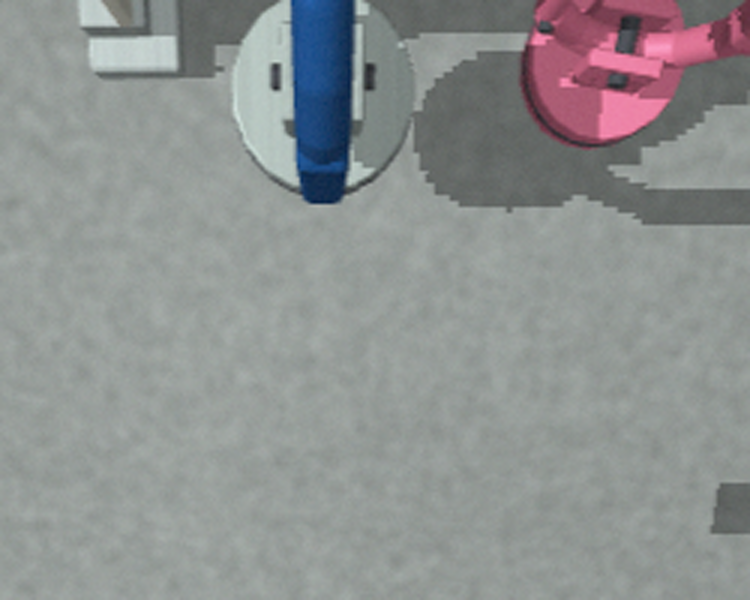

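View pics/s10c.png

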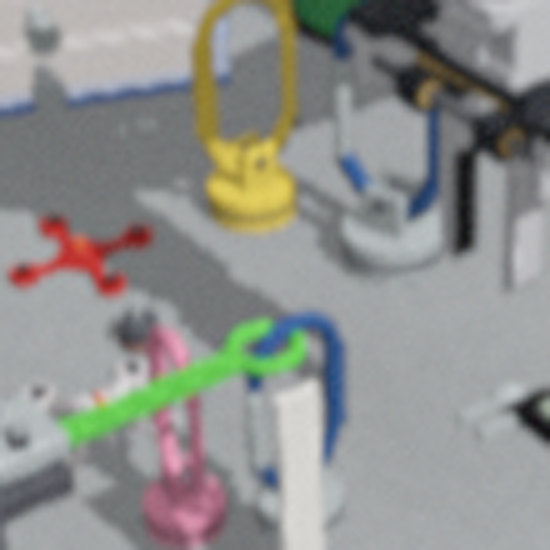

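View pics/scene10.png

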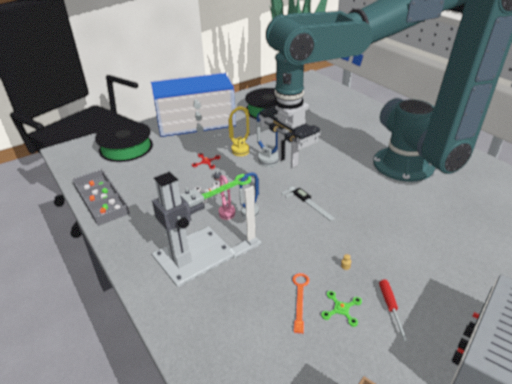

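>>> {"name": "drive_tool", "arguments": {
  "commands": [
    [[0,0,0,0],[0,0,0,0],[0,0,0,0],[0,0,0,0],[0,0,0,0],[0,0,0,0],[0,0,0,0],[0,0,0,0],[0,0,0,0],[0,0,0,0],[0,0,0,0],[0,0,0,0],[0,0,0,0],[0,0,0,0],[0,0,0,0]]
  ]
}}

```text
time: 26.45
tool_pos: [0.4782, -0.0408, 0.1652]
ee_rot: [2.204, 1.571, -0.893]
wrist_force: [-0.2, -0.3, 0.1]
width: 0.0424
```

```bash
python3 look.py 11
python3 - <<'E'
from h import *
from bench import imaging
a=load('wrist11.npz'); 
for i in range(4):
    b=imaging.snapshot('wrist'); d=cv2.absdiff(a['pixels'],b['pixels']).max(2)[0:90,200:300]; print(d.mean().round(2),(d>40).sum())
x=load('wrist10.npz'); d=cv2.absdiff(a['pixels'],x['pixels']).max(2)[0:90,200:300]; print('10 vs 11',d.mean().round(2),(d>40).sum())
s=load('scene0.npz'); t=load('scene11.npz')
d=(cv2.absdiff(s['pixels'],t['pixels']).max(2)>60)
for n,(u0,v0,u1,v1) in dict(orange=(285,265,315,340),lime=(318,285,368,330),brass=(338,250,356,275),screw=(375,275,410,345),cal=(280,182,340,225),yellow=(226,100,250,160),pink=(215,195,240,222),red=(188,150,222,170)).items(): print(n,d[v0:v1,u0:u1].sum())
E
```

```text
26.45 [ 0.47819508 -0.04081026  0.16523497] [[0.0, 0.045, -0.999], [-0.0, -0.999, -0.045], [-1.0, 0.0, -0.0]] [-0.17 -0.28  0.06] [0.038 0.089 0.025] 0.04243740267187088
2.91 0
2.95 0
2.92 0
2.94 0
10 vs 11 3.11 4
orange 0
lime 0
brass 0
screw 0
cal 0
yellow 145
pink 9
red 3
```

Run:
```python
from bench import robot
print(robot.close_job())
```

```text
the job is handed in; nothing more can be done
None
```

The check weight now hangs still on the green arm's ring with the gate shut. I handed the job in at about 27 s, with the robot clear of everything.

- **Which hook:** I took the smaller of the two blue hooks and left the pink, yellow and larger blue ones alone. I gripped it by the spine.
- **Hooking on:** I pushed the gate level onto the ring bar, with about 4.6 N measured sideways. Lowering the hook 17.5 mm slid the bar past the gate's tip. The sideways force then fell to about zero, which fits the gate flicking shut.
- **Tug:** I pulled straight out from the clamp and read 7.5 to 8.5 N for about 1 s, and the ring held. The highest reading in the run was 8.5 N along the arm, against the 12 N limit. Readings came only at the end of each short move and are noisy to about 0.7 N.
- **Hanging:** I seated the bar at the top of the bow and lowered until the wrist carried almost nothing (about 0.1 N). Then I opened the fingers and backed away.

**Last checks:**
- The hook region showed no movement between frames, apart from image noise.
- The scene picture shows the bow through the ring, and the gate looks shut, though the picture is coarse there.
- Comparing before and after, the orange print, lime frame, brass weight, screwdriver and caliper were unchanged. The pixels around the yellow hook changed a lot, and around the pink hook and red frame a little. I put that down to the robot and its shadow, since all three look in place.
- I did not compare the white frame, motor and larger blue hook numerically.

One measurement disagreed slightly: the bar touched the gate side about 2 mm later than I had estimated, so I used that contact to centre the bar before lowering.

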